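# Clamp a filter box in the bench fixture with its eccentric knob

## Robot

A 6-joint arm with a two-finger parallel gripper is mounted at the origin on the work surface. World frame = base frame: x ahead of the robot, y to its left, z up, the work surface at z = 0. Lengths are in m, angles in rad, forces in N, time in s.
With the tool pointing down it reaches from about 0.3 to 0.775 m from the base axis. Payload 14.6 kg.
Tool frame: the origin (TCP) lies at the very end of the fingers, on their centre line; the grasp point (between the pads) lies 19 mm behind it; y points along the fingers, z is the direction in which the jaws open and shut, and the axes are right-handed (so a half turn about y gives the same grasp; the last joint's range is limited). The gripper opens to 94 mm and grips with 3 to 60 N. Pads are 16 mm wide; open, the fingers measure 119 mm over their backs; the gripper's body (75 mm by 177 mm) begins 78 mm behind the grasp point.
Start: joints at [1.09, 0.3, 1.521, -0, 1.321, -0.067], TCP at [0.221, 0.504, 0.205] pointing down, gripper open.
Joint ranges: [-3.03, 3.03], [-0.79, 2.21], [0.23, 2.52], [-1.04, 4.18], [0, 3.07], [-2.55, 2.55]. Speed limits (rad/s): [2.22, 2.22, 2.57, 3.14, 3.14, 3.14].

## Interface

Orientations are given as [roll, pitch, yaw] about the fixed x, y, z axes, in that order (R = Rz(yaw) Ry(pitch) Rx(roll)).
In Python, from station import get_obs, camera, hand_in, masks_of gives the robot as it stands.
- The arm moves only by the shell command python3 -m jog 'ROWS' [FORCE]. ROWS is text: rows parted by semicolons, each of 7 numbers parted by spaces: the shift along the world's x, y, z in mm, then the turn, a rotation vector about the world's x, y, z in degrees, then the closure, from 0 (fully open) to 1 (shut). A call has 1 to 10 rows; each row is the pose to reach, as a shift and turn from the pose measured when the call began; what a row does not reach only later rows make up. A row lasts 1/12 s, in which the tool goes at most 41.7 mm and 7.16 degrees, less where a joint would pass 70% of its speed; a pose out of reach is approached as far as the arm can. A call with a gripper value outside its range is refused whole. The fingers move at their own pace and stop on an object; FORCE is the grip in N (left out, the last holds). Time passes only in rows, so rows that repeat a pose let the fingers close. It gives the time, the measured TCP pose, the force and the opening at its end, in the units of the state.
- get_obs(): the state, without advancing time (a new reading comes with each control period).
- camera(name): name is "scene" or "top" or "wrist"; returns a dict with "img" (420x560x3 uint8, red, green, blue), "range_z" (420x560 float32, m along the optical axis (not along the pixel's ray), 0 where there is no reading), "fx", "fy", "cx", "cy" (pixels), "rvec" (rotation vector, rad) and "tvec" (3), from world to camera coordinates, as OpenCV has them. Camera axes: x right, y down, z forward; pixel columns grow to the right and rows downward; lengths in m; the calibration is good to about 2 mm. A picture is of the moment at which its call begins.
- hand_in(): hands the job in, once; it reports no verdict.
Trained networks look in the newest picture that a camera, given by its name, has taken for a name from the list of things; names that differ only in an ending like _2 or _b are one class to them, and where a whole thing is asked for, a point or a joint stands for the part that bears it (a point fixed in the world has none). Each returns a list of dicts, best first, with "conf" (0 to 1); they miss things now and then, are a little off and sometimes report something else, mostly with a low value. They report only what shows in the picture. A call takes as long as a camera call. They do not tell look-alikes from the thing itself.
- masks_of(thing, camera): "mask" (420x560 bool, what is visible of it) and "extent" ([left, top, right, bottom] in pixels, round what is visible of it).
The state is a dict: "time_s": time; "qpos": joint angles; "joint_vel": joint speeds; "tau": joint torques, N m; "ee_pos": TCP position; "eef_rot": TCP orientation; "force": force on the tool from outside, world axes, zero at the start; "moment": the same for the moment, N m; "grip_width": finger opening in m.
Only numpy, scipy, OpenCV 4.12 (cv2) and the standard library are available. Lean on these libraries where they do the work, as an engineer would, in place of code of your own. Each camera call takes 0.05 s, during which the arm holds its last target.

## Task

Put the die-cast filter box flat into the holding fixture, lengthwise between the knob's eccentric and the sprung end stop and up against the two side posts. Then turn the knob clockwise until the lobe holds the box firmly against the stop, with a push of about 10 newtons, since a hard push would bend the thin walls, and let go of everything. Leave the other things on the bench where they are.

Things in the scene. Friction and masses are not known exactly. Their poses are not given: they have to be found in the camera images.
- box_mid (a point): Centre (half-way up) of the filter box: loose die-cast aluminium box with a grey lid, 96 (x, its long axis) x 42 (y) x 44 mm high (z), about 0.3 kg, with one brass jack 12 mm thick and 10 mm tall on the middle of its lid. Either end may face the knob. Grasp it across the 42 mm width.
- nest (a point): Top of the fixture's dark steel plate (250 x 120 mm, top 10 mm above the bench, fixed), under the middle of a seated box (end stop at its middle setting): box_mid is then 22 mm above it. x runs along the plate from knob to end stop, y to the left of x, z up. The side posts are on its -y side, +y is open, the knob's axis is at x = -77.5, y = -9 mm.
- posts (a point): Midway between the two steel side posts, on the plate, in the line of their faces towards the box (axes as nest, 21 mm to -y of it). Each post is 16 (x) x 14 (y) mm, 12 mm high above the plate, centred 38 mm to -x and +x of here; a finger has 60 mm between them.
- stop_mid (a point): Middle setting of the sprung pad's face, 14 mm above the plate (axes as nest, 48 mm to +x of it). The pad, aluminium, 46 mm wide, top 25 mm above the plate, faces -x in front of a steel block 60 mm wide, 28 mm high. Block and pad are set by hand up to 4 mm to either side (x) of here; the setting is not measured. The pad yields 5 N per mm, at most 8 mm.
- knob_grip (a point): On the eccentric knob's axis, half-way up its black bar, 91 mm above the bench. Bar: 14 mm thick, 34 mm long, 69 to 109 mm above the bench. Its y runs along the bar, its -x points to the lobe. Below, on an 18 mm stem: the eccentric, a steel disc of 30 mm radius, centre 12 mm off the axis, 16 to 30 mm above the bench.
- cam (a joint): Turn of the knob, rad, 0 to 3, growing clockwise from above. At 0 the lobe points away from the box; the disc reaches 30 - 12 cos(angle) mm from the axis to the box. Friction 0.1 N m; stays where left. Under load add force x (12 sin(angle) mm + about 0.6 x reach, for rubbing, which pulls it towards the posts). About 10 N means 5.5 to 15.5 N; over 25 N the walls bend.
- spool: Grey spool, 56 mm wide, 38 mm high; origin under it. Bystander.
- capacitor: Upright aluminium can, 36 mm wide, 50 mm high; origin under it. Bystander.
- screw_dish: Small steel dish, 70 mm wide, 25 mm high; origin under it. Bystander.
- screwdriver: Screwdriver lying on the bench, its length along its x; bystander.
- adapter: Small brass connector adapter standing upright, 18 mm wide, 34 mm high; origin under it. Bystander.
- meter: Handheld grey meter lying on its back, 150 (x) x 75 (y) x 38 mm; origin under it. Bystander.
Things that resemble listed ones, but are neither listed nor needed, are in the scene too. What is shaped like the part that bears box_mid but brown is not meant.

How it is judged:
By the outcome, as a careful person would: the job done as asked, in the order asked, and still so for the second after the job is handed in, with the robot touching nothing.
It also fails if it takes over 67 s, if anything falls off the work surface, if the arm or the gripper's body presses on something with over 40 N, if the wrist force passes 120 N, or if a joint passes its speed limit or range.

## Working session

There is one attempt and no reset: what is moved stays moved. The work goes in short steps, Python scripts to look and compute and a shell command to move; the robot and the scene stay as the last step left them, time stands still between calls to the robot, and variables do not carry over. Pictures are saved under pics/ and viewed, and the job is handed in when it is done.

```bash
ls; mkdir -p pics
cat > h.py <<'E'
import numpy as np, cv2
from station import get_obs, camera, hand_in, masks_of
def world(c, mask=None):
    Z=c["range_z"]; v,u=np.indices(Z.shape)
    P=np.stack([(u-c["cx"])/c["fx"]*Z,(v-c["cy"])/c["fy"]*Z,Z],-1)
    R=cv2.Rodrigues(np.array(c["rvec"],float))[0]
    W=(P-np.array(c["tvec"]).ravel())@R
    W[Z<=0]=np.nan
    return W
def proj(c,p):
    q,_=cv2.projectPoints(np.array(p,float).reshape(-1,3),np.array(c["rvec"],float),np.array(c["tvec"],float),np.array([[c["fx"],0,c["cx"]],[0,c["fy"],c["cy"]],[0,0,1]]),None)
    return q.reshape(-1,2)
def save(c,n): cv2.imwrite("pics/"+n+".png",c["img"][:,:,::-1])
E
python3 - <<'E'
from h import *
for n in ["scene","top"]:
    c=camera(n); save(c,n+"0"); np.save(n+"0.npy",c,allow_pickle=True)
    print(n,c["fx"],c["tvec"],c["rvec"])
    W=world(c)
    for t in ["box_mid","knob_grip","nest","posts","stop_mid","cam","spool","meter"]:
        try:
            for m in masks_of(t,n)[:4]:
                w=W[m["mask"]]; print(t,round(m["conf"],2),m["extent"],np.nanmedian(w,0).round(3),m["mask"].sum())
        except Exception as e: print(t,e)
print(get_obs())
E
```

```text
pics
scene 470.6922975597052 [-0.45227526 -0.21713509  1.3572401 ] [ 2.36812269  0.95994934 -0.32434029]
box_mid 0.9 [207.1, 149.5, 246.6, 177.3] [0.348 0.112 0.041] 729
box_mid 0.79 [250.1, 110.7, 268.9, 147.4] [0.324 0.253 0.042] 539
box_mid 0.79 [293.5, 93.0, 325.0, 113.0] [0.347 0.429 0.04 ] 654
box_mid 0.78 [270.5, 173.7, 283.1, 213.2] [0.517 0.127 0.043] 655
knob_grip 0.64 [188.4, 234.7, 215.4, 264.8] [ 0.513 -0.123  0.033] 608
nest 0.7 [174.6, 235.6, 276.0, 350.0] [ 0.587 -0.131  0.01 ] 5229
posts 0.76 [175.3, 237.4, 276.3, 347.0] [ 0.588 -0.131  0.01 ] 5172
stop_mid 0.77 [175.9, 236.2, 273.9, 350.9] [ 0.587 -0.131  0.01 ] 5090
cam 0.94 [183.7, 234.6, 214.7, 270.6] [ 0.513 -0.124  0.032] 652
spool 0.56 [328.8, 183.4, 351.1, 212.0] [0.628 0.239 0.036] 491
meter 0.92 [327.5, 129.5, 385.4, 157.7] [0.545 0.403 0.031] 1459
top 417.61025105179823 [0.09238631 0.56949343 1.13399466] [ 2.16951928 -2.15766781  0.08793213]
box_mid 0.95 [211.5, 231.3, 234.2, 271.0] [0.446 0.252 0.043] 584
box_mid 0.89 [256.0, 277.4, 293.3, 305.3] [0.342 0.118 0.043] 553
box_mid 0.73 [254.9, 215.6, 288.1, 
[... 575 characters left out ...]
1.2, 190.8, 195.2, 243.3] [0.538 0.41  0.032] 1431
{'time_s': 0.9, 'qpos': array([ 1.09040446e+00,  2.99916086e-01,  1.52102371e+00, -1.13512145e-05,
        1.32067685e+00, -6.65760651e-02]), 'joint_vel': array([ 0.00136629,  0.00056267,  0.00192775, -0.0021921 , -0.00195507,
        0.00131774]), 'tau': array([-1.31855097e-03, -5.31667185e+01, -3.52911365e+01,  7.07340636e-02,
        2.13964266e-02, -1.48659001e-05]), 'ee_pos': array([0.22114519, 0.50356674, 0.20542671]), 'eef_rot': array([-1.57082100e+00, -9.37724348e-06, -4.13812996e-01]), 'force': array([-0.10878757, -0.42639145, -0.32139185]), 'moment': array([-0.01255516, -0.02076425,  0.02027624]), 'grip_width': 0.09357363668357845}
```

Run:
```python
from h import *
for n,r in [("scene",(60,360,160,420)),("top",(130,330,120,420))]:
    c=np.load(n+"0.npy",allow_pickle=True).item()
    a,b,l,rr=r
    im=c["img"][a:b,l:rr,::-1]; s=min(800/im.shape[1],600/im.shape[0]); cv2.imwrite(f"pics/{n}0c.png",cv2.resize(im,None,fx=s,fy=s,interpolation=cv2.INTER_CUBIC)); print(s)
```

```text
2.0
2.6666666666666665
```

View pics/scene0c.png

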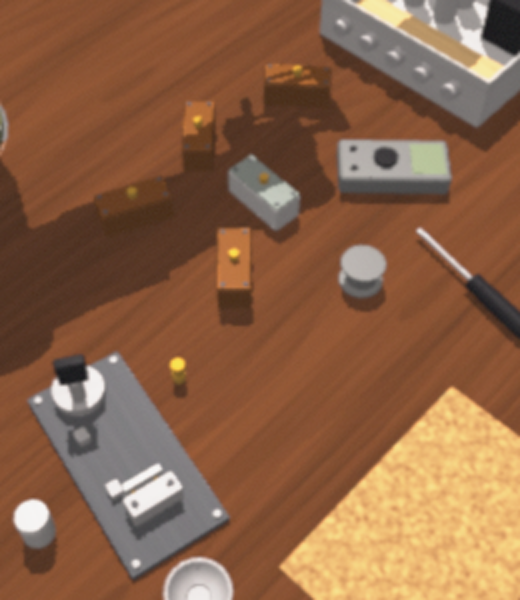

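View pics/top0c.png

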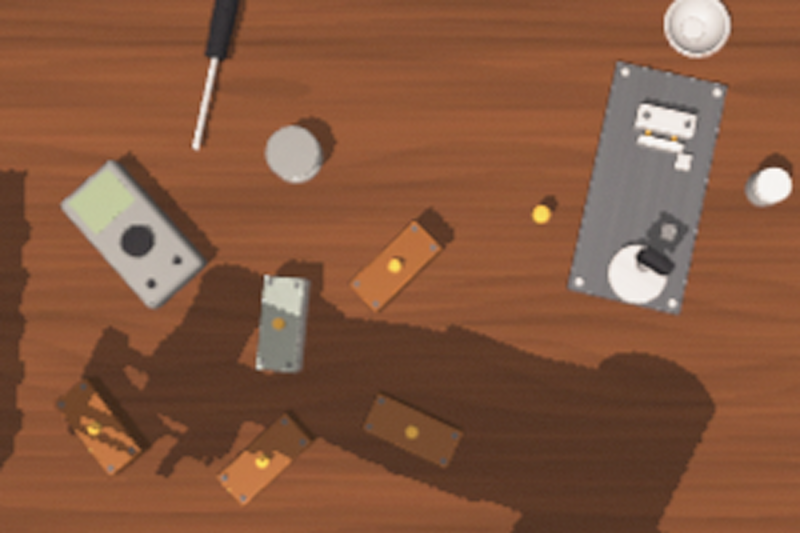

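Run:
```python
from h import *
for n in ["top","scene"]:
    c=np.load(n+"0.npy",allow_pickle=True).item(); W=world(c)
    x,y,z=W[...,0],W[...,1],W[...,2]
    def rect(m,lab):
        P=(W[m][:,:2]*1000).astype(np.float32); r=cv2.minAreaRect(P); print(n,lab,np.round(r[0],1),np.round(r[1],1),round(r[2],1),m.sum(),'med',np.nanmedian(W[m],0).round(4)); 
    near=(abs(x-.446)<.07)&(abs(y-.252)<.07)
    rect(near&(z>.040)&(z<.048),"boxtop")
    rect((near&(z>.0495)),"jack")
    pl=(abs(x-.585)<.15)&(abs(y+.12)<.1)
    k=cv2.morphologyEx((pl&(z>.006)&(z<.014)).astype(np.uint8),cv2.MORPH_OPEN,np.ones((3,3)))
    rect(k>0,"plate")
    for lo,hi,l in [(.095,.12,"bar"),(.026,.034,"disc30"),(.034,.042,"35-stop"),(.017,.026,"posts22")]:
        m=(pl&(z>lo)&(z<hi)); 
        if m.sum()>5: rect(m,l)
c=np.load("top0.npy",allow_pickle=True).item()
a=c["img"][215:290,190:290,::-1]; cv2.imwrite("pics/boxc.png",cv2.resize(a,None,fx=7,fy=7))
```

```text
top boxtop [445.6 230.3] [89.7 95.4] 85.7 461 med [0.4459 0.2543 0.0436]
top jack [447.2 254.8] [8.1 8.7] 0.3 15 med [0.4486 0.2559 0.0546]
top plate [ 593.9 -127.8] [120.1 250.3] 77.3 2336 med [ 0.594  -0.1215  0.0095]
top bar [ 510.1 -119.1] [33.7 14.2] 57.3 82 med [ 0.5101 -0.1186  0.1076]
top disc30 [ 576.2 -125.5] [137.3 188.9] 49.2 321 med [ 0.5    -0.1098  0.03  ]
top 35-stop [ 589.5 -128. ] [139.3 171.2] 53.0 204 med [ 0.6576 -0.1406  0.0371]
top posts22 [ 607.5 -124.1] [ 98.3 273. ] 80.9 135 med [ 0.6158 -0.1474  0.0219]
scene boxtop [444.9 252.8] [43.1 98.1] 85.3 417 med [0.4493 0.2516 0.0438]
scene jack [445.  253.7] [ 7.9 13.2] 43.3 17 med [0.4461 0.2529 0.0532]
scene plate [ 593.  -129.2] [120.3 250.2] 77.3 4133 med [ 0.6007 -0.1336  0.0098]
scene bar [ 509.8 -121. ] [33.8 15. ] 55.1 134 med [ 0.5117 -0.1221  0.1073]
scene disc30 [ 615.4 -100.1] [135.8 271.2] 77.6 402 med [ 0.5173 -0.1276  0.0302]
scene 35-stop [589.2 -93.7] [125.7 184.9] 76.4 371 med [ 0.6565 -0.1419  0.0373]
scene posts22 [ 627.1 -105.4] [134.3 250.2] 76.9 259 med [ 0.6211 -0.1505  0.0218]
```

View pics/boxc.png

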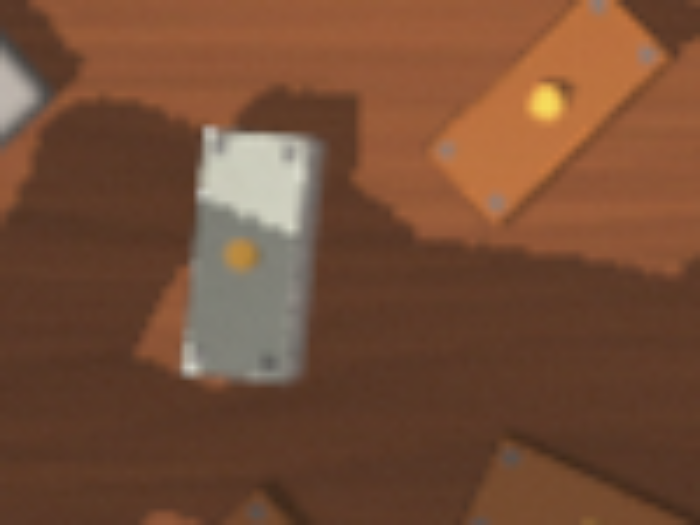

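Run:
```python
from h import *
th=np.radians(-12.7); R=np.array([[np.cos(th),-np.sin(th)],[np.sin(th),np.cos(th)]])
for n in ["top","scene"]:
    c=np.load(n+"0.npy",allow_pickle=True).item(); W=world(c)
    L=(W[...,:2]-[.5876,-.1283])@R*1000; z=W[...,2]*1000; x,y=L[...,0],L[...,1]
    pl=(abs(x-5)<135)&(abs(y)<75)
    def st(lab,m):
        if m.sum()<4: print(n,lab,m.sum());return
        print(n,lab,m.sum(),"x",np.percentile(x[m],[1,50,99]).round(1),"y",np.percentile(y[m],[1,50,99]).round(1),"z",np.median(z[m]).round(1))
    st("plate",pl&(abs(z-10)<3))
    st("post+",pl&(abs(z-22)<2)&(abs(x-38)<14)&(abs(y+28)<14))
    st("post-",pl&(abs(z-22)<2)&(abs(x+38)<14)&(abs(y+28)<14))
    st("pad",pl&(abs(z-35)<1.5)&(abs(x-50)<12)&(abs(y)<40))
    st("block",pl&(abs(z-38)<1.5)&(abs(x-70)<25)&(abs(y)<40))
    st("bar",pl&(abs(z-108)<4))
    d=pl&(abs(z-30)<1.5)&(abs(x+77)<50)&(abs(y+9)<45); st("disc",d)
    cc,r=cv2.minEnclosingCircle(np.stack([x[d],y[d]],1).astype(np.float32)); print(np.round(cc,1),r)
```

```text
top plate 2389 x [-117.1    6.9  128.1] y [-57.2   8.5  61.2] z 9.6
top post+ 19 x [30.7 37.5 46. ] y [-33.6 -28.  -16.4] z 21.2
top post- 14 x [-45.3 -40.2 -30.6] y [-33.1 -27.9 -20. ] z 21.4
top pad 23 x [44.8 49.6 61.5] y [-17.2   1.   23.6] z 34.8
top block 94 x [48.3 74.  85.1] y [-26.7   5.3  31.1] z 37.9
top bar 73 x [-88.  -77.9 -66.9] y [-24.8  -8.4   7.5] z 107.8
top disc 145 x [-116.4  -95.1  -64.1] y [-31.7   2.1  24.5] z 29.9
[-88.4  -4.2] 29.46879005432129
scene plate 4002 x [-116.    14.   128.4] y [-58.9   0.5  59. ] z 9.9
scene post+ 36 x [29.6 37.9 50.9] y [-35.4 -29.1 -22. ] z 22.0
scene post- 30 x [-47.  -38.9 -32. ] y [-35.6 -28.2 -22.9] z 21.3
scene pad 47 x [44.9 50.3 61.8] y [-25.3   2.2  22.2] z 35.1
scene block 192 x [46.9 73.1 85.6] y [-29.3  -2.8  29.4] z 37.8
scene bar 94 x [-86.8 -76.7 -66.7] y [-25.7  -9.6   6.3] z 108.1
scene disc 161 x [-108.7  -81.   -60.7] y [-34.2  -2.2  22.8] z 30.1
[-89.   -5.7] 29.79905891418457
```

```bash
python3 -m jog '37 -42 -5 0 0 6 0.2;75 -83 -15 0 0 12 0.2;112 -125 -25 0 0 19 0.2;149 -167 -40 0 0 19 0.2;187 -209 -50 0 0 19 0.2;224 -250 -65 0 0 19 0.2;224 -250 -65 0 0 19 0.2;224 -250 -65 0 0 19 0.2;224 -250 -65 0 0 19 0.2;224 -250 -65 0 0 19 0.2' 15
python3 - <<'E'
from h import *
c=camera("wrist"); save(c,"w1"); np.save("w1.npy",c,allow_pickle=True); W=world(c); x,y,z=W[...,0],W[...,1],W[...,2]
o=get_obs(); print(o["ee_pos"],o["eef_rot"],o["grip_width"])
m=(abs(z-.044)<.004)&(abs(x-.446)<.07)&(abs(y-.253)<.045)
print(m.sum())
P=(W[m][:,:2]*1000).astype(np.float32); print(cv2.minAreaRect(P))
E
```

```text
time_s: 1.73
ee_pos: [0.4464, 0.2514, 0.1396]
eef_rot: [-1.572, 0.001, -0.086]
force: [-0.7, 0.3, -0.4]
grip_width: 0.0749
[0.44548755 0.25287913 0.1401909 ] [-1.57102880e+00  6.59061444e-04 -8.46306036e-02] 0.07525561140334744
3884
((445.74725341796875, 254.4225616455078), (41.02578353881836, 95.01446533203125), 85.36315155029297)
```

View pics/w1.png

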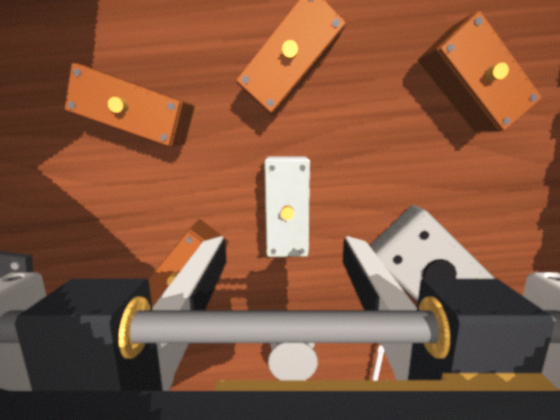

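The wrist view shows the grey box at (287,205), centred between the open fingers and clear of brown boxes (nearest one at (200,245), beside the left finger's path but lower in x).

```bash
python3 -m jog '0 1 -35 0 0 0.2 0.2;0 1 -70 0 0 0.2 0.2;0 1 -100 0 0 0.2 0.2;0 1 -120 0 0 0.2 0.2;0 1 -133 0 0 0.2 0.2;0 1 -133 0 0 0.2 0.2;0 1 -133 0 0 0.2 0.2;0 1 -133 0 0 0.2 0.6;0 1 -133 0 0 0.2 0.8;0 1 -133 0 0 0.2 0.8' 15
python3 -m jog '0 0 0 0 0 0 0.8;0 0 0 0 0 0 0.8;0 0 0 0 0 0 0.8;0 0 0 0 0 0 0.8' 15
```

```text
time_s: 2.62
ee_pos: [0.4459, 0.2544, 0.0083]
eef_rot: [-1.57, -0.001, -0.081]
force: [0.3, 0.6, -0.4]
grip_width: 0.0587
time_s: 2.95
ee_pos: [0.4461, 0.2545, 0.0088]
eef_rot: [-1.57, -0.001, -0.081]
force: [-2.0, -0.3, 6.8]
grip_width: 0.042
```

```bash
python3 -m jog '0 0 15 0 0 0 0.8;0 0 45 0 0 0 0.8;0 0 80 0 0 0 0.8;0 0 100 0 0 0 0.8;10 -30 100 0 0 0 0.8;22 -65 100 0 0 -1 0.8;36 -100 100 0 0 -2 0.8;48 -135 100 0 0 -3 0.8;60 -170 100 0 0 -4 0.8;60 -170 100 0 0 -4 0.8' 20
```

```text
time_s: 3.78
ee_pos: [0.5074, 0.0796, 0.1086]
eef_rot: [-1.571, -0.002, -0.156]
force: [-0.0, 0.6, -1.6]
grip_width: 0.0417
```

```bash
python3 -m jog '12 -30 0 0 0 -1 0.8;25 -65 0 0 0 -2 0.8;38 -100 0 0 0 -3.8 0.8;52 -138 0 0 0 -3.8 0.8;65 -173 0 0 0 -3.8 0.8;74 -195 0 0 0 -3.8 0.8;77 -204 0 0 0 -3.8 0.8;77 -204 0 0 0 -3.8 0.8;77 -204 0 0 0 -3.8 0.8;77 -204 0 0 0 -3.8 0.8'
python3 - <<'E'
from h import *
th=np.radians(-12.7); R=np.array([[np.cos(th),-np.sin(th)],[np.sin(th),np.cos(th)]])
o=get_obs(); p=o["ee_pos"]; print(((p[:2]-[.5876,-.1283])@R*1000).round(1),p,o["eef_rot"],o["force"],o["moment"])
for n in ["wrist","scene","top"]:
    c=camera(n); save(c,n+"2"); np.save(n+"2.npy",c,allow_pickle=True); W=world(c)
    L=(W[...,:2]-[.5876,-.1283])@R*1000; z=W[...,2]*1000; x,y=L[...,0],L[...,1]
    m=(abs(z-148)<6)&(abs(x)<75)&(abs(y)<30)
    def st(lab,m):
        if m.sum()<4: print(n,lab,m.sum());return
        print(n,lab,m.sum(),"x",np.percentile(x[m],[1,50,99]).round(1),"y",np.percentile(y[m],[1,50,99]).round(1),"z",np.median(z[m]).round(1))
    st("box",m)
    st("pad",(abs(z-35)<1.5)&(abs(x-50)<12)&(abs(y)<30))
    st("post+",(abs(z-22)<2)&(abs(x-38)<14)&(abs(y+28)<14))
E
```

```text
time_s: 4.62
ee_pos: [0.5839, -0.123, 0.1084]
eef_rot: [-1.571, -0.001, -0.221]
force: [0.5, 0.4, -2.7]
grip_width: 0.0441
[-4.7  4.3] [ 0.58391772 -0.12303514  0.10841235] [-1.57058563e+00 -9.80008742e-04 -2.21251222e-01] [ 0.53492151  0.37625917 -2.7110047 ] [ 0.03965575 -0.02235753 -0.02392766]
wrist box 10501 x [-56.  -21.2  16.4] y [-24.5   6.2  28.8] z 143.5
wrist pad 0
wrist post+ 0
scene box 436 x [-37.7   4.4  38.8] y [-27.7   3.8  27.8] z 143.7
scene pad 58 x [45.  50.1 61.6] y [-22.1  -0.   22.9] z 35.2
scene post+ 38 x [29.6 38.4 50.1] y [-35.7 -28.1 -18.5] z 21.6
top box 0
top pad 0
top post+ 0
```

View pics/wrist2.png

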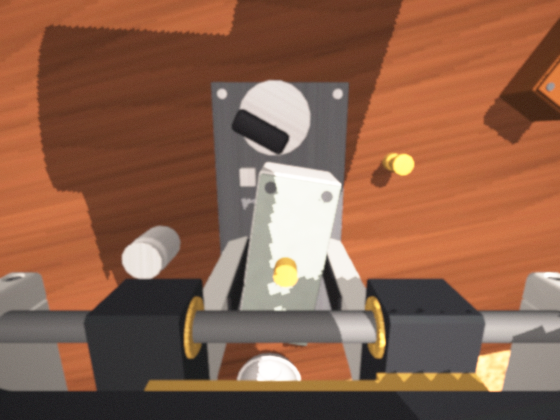

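The picture shows the box, lid around (295,230), turned a few degrees in the jaws relative to the plate; grip width went to 44 mm. I'll measure its tilt.

Run:
```python
from h import *
th=np.radians(-12.7); R=np.array([[np.cos(th),-np.sin(th)],[np.sin(th),np.cos(th)]])
for n in ["wrist2","scene2"]:
    c=np.load(n+".npy",allow_pickle=True).item(); W=world(c)
    L=(W[...,:2]-[.5876,-.1283])@R*1000; z=W[...,2]*1000; x,y=L[...,0],L[...,1]
    hsv=cv2.cvtColor(c["img"],cv2.COLOR_RGB2HSV)
    m=(abs(z-144)<14)&(abs(x)<60)&(abs(y)<32)&(hsv[...,1]<60)&(hsv[...,2]>90)
    k=cv2.morphologyEx(m.astype(np.uint8),cv2.MORPH_OPEN,np.ones((5,5))); 
    N,lab,s,_=cv2.connectedComponentsWithStats(k); 
    i=1+np.argmax(s[1:,4]); m=lab==i; print(n,s[i])
    A=np.c_[x[m],y[m],np.ones(m.sum())]
    w=np.ones(m.sum(),bool)
    for _ in range(8):
        co=np.linalg.lstsq(A[w],z[m][w],rcond=None)[0]; r=z[m]-A@co; w=abs(r)<1.5
    print("slope deg",np.degrees(np.arctan(co[:2])),co[2],w.mean())
    Q=np.c_[x[m][w],y[m][w]].astype(np.float32); print(cv2.minAreaRect(Q))
    im=c["img"][:,:,::-1].copy(); im[m]=im[m]//2+np.array([0,0,127],np.uint8)
    if n[0]=="w": cv2.imwrite("pics/seg2.png",im)
```

```text
wrist2 [  241   169   101   142 10339]
slope deg [-0.84485015  0.6516564 ] 143.05096327170156 0.9087919528000774
((-17.11963653564453, 8.920167922973633), (46.23566818237305, 77.23263549804688), 80.22434997558594)
scene2 [202 246  27  32 491]
slope deg [-1.97656607 -0.06467488] 142.95306199840675 0.5723014256619144
((8.082969665527344, -2.3181209564208984), (48.593265533447266, 59.447689056396484), 80.78369903564453)
```

View pics/seg2.png

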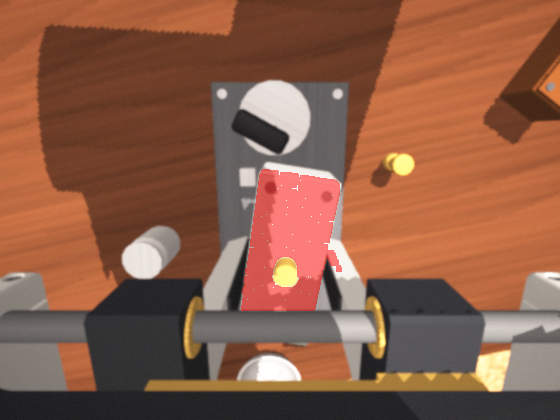

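View pics/scene2.png

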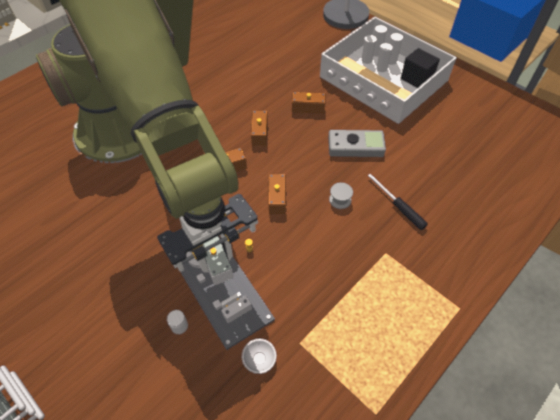

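Run:
```python
from h import *
th=np.radians(-12.7); R=np.array([[np.cos(th),-np.sin(th)],[np.sin(th),np.cos(th)]])
for n in ["wrist2","scene2"]:
    c=np.load(n+".npy",allow_pickle=True).item(); W=world(c)
    L=(W[...,:2]-[.5876,-.1283])@R*1000; z=W[...,2]*1000; x,y=L[...,0],L[...,1]
    hsv=cv2.cvtColor(c["img"],cv2.COLOR_RGB2HSV)
    m=(z>149)&(z<160)&(abs(x)<40)&(abs(y)<20)&(hsv[...,1]>120)&(hsv[...,0]<40)&(hsv[...,0]>12)
    print(n,m.sum(),np.median(x[m]),np.median(y[m]),np.median(z[m]), np.percentile(x[m],[2,98]),np.percentile(y[m],[2,98]))
    # long edges of lid in wrist: y limits per x bin
    if n[0]=="w":
        b=(abs(z-143)<2.5)&(hsv[...,1]<60)&(hsv[...,2]>90)
        for xx in range(-54,10,8):
            s=b&(abs(x-xx)<2)&(abs(y)<40); print(xx,np.percentile(y[s],[1,99]).round(1) if s.sum()>5 else None)
        print("xmin",np.percentile(x[b&(abs(y)<30)&(x>-80)],.5))
```

```text
wrist2 124 -13.913103674389292 3.0991393575978 152.0877226683096 [-15.14821154  -9.48627126] [-0.86875036  9.50501231]
-54 [-7.8 30.3]
-46 [-8.9 30.6]
-38 [-10.1  29.2]
-30 [-11.3  28. ]
-22 [-12.9  26.8]
-14 [-29.   37.3]
-6 [-15.6  24.3]
2 [-17.5  23. ]
xmin -57.09282626859091
scene2 25 -6.84699289467203 4.244244416968141 153.11481124243096 [-13.81607625  -2.92946624] [-0.24884883  8.5805497 ]
```

```bash
python3 -m jog '0 0 0 0 0 3 0.8;1 0 0 0 0 6 0.8;2 -0.5 -10 0 0 9.8 0.8;2.4 -0.5 -25 0 0 9.8 0.8;2.4 -0.5 -45 0 0 9.8 0.8;2.4 -0.5 -60 0 0 9.8 0.8;2.4 -0.5 -72 0 0 9.8 0.8;2.4 -0.5 -80 0 0 9.8 0.8;2.4 -0.5 -80 0 0 9.8 0.8;2.4 -0.5 -80 0 0 9.8 0.8'
python3 - <<'E'
from h import *
th=np.radians(-12.7); R=np.array([[np.cos(th),-np.sin(th)],[np.sin(th),np.cos(th)]])
o=get_obs(); p=o["ee_pos"]; print(((p[:2]-[.5876,-.1283])@R*1000).round(1),p,o["force"],o["moment"])
for n in ["wrist","scene"]:
    c=camera(n); save(c,n+"3"); np.save(n+"3.npy",c,allow_pickle=True); W=world(c)
    L=(W[...,:2]-[.5876,-.1283])@R*1000; z=W[...,2]*1000; x,y=L[...,0],L[...,1]
    hsv=cv2.cvtColor(c["img"],cv2.COLOR_RGB2HSV)
    b=(abs(z-63)<4)&(hsv[...,1]<60)&(abs(x)<60)&(abs(y)<35)
    for xx in range(-50,51,10):
        s=b&(abs(x-xx)<2); print(xx,np.percentile(y[s],[1,99]).round(1) if s.sum()>5 else None,np.median(z[s]) if s.sum() else '')
im=c["img"][220:350,170:290,::-1]; cv2.imwrite("pics/s3c.png",cv2.resize(im,None,fx=4.5,fy=4.5,interpolation=cv2.INTER_CUBIC))
E
```

```text
time_s: 5.6
ee_pos: [0.5868, -0.1236, 0.0291]
eef_rot: [-1.571, -0.002, -0.05]
force: [0.7, -0.5, -2.0]
grip_width: 0.0444
[-1.8  4.4] [ 0.58678513 -0.12361712  0.02905238] [ 0.6673658  -0.54890085 -2.04758079] [0.05645867 0.01578889 0.02667936]
-50 [-16.4  22.9] 64.64689256802842
-40 [-16.2  23. ] 64.35744683876703
-30 [-16.   23.2] 64.27155423954481
-20 [-15.9  23.3] 64.10083481130638
-10 [-15.6  25.5] 63.94170586056275
0 [-18.   27.4] 63.79353735365193
10 [-16.2  24. ] 63.698818021163504
20 [-15.2  13.5] 63.392768526242605
30 None 
40 [14.4 24.4] 63.41185199550904
50 None 
-50 None 
-40 None 
-30 None 63.29150547199484
-20 None 65.54076663961528
-10 [12.9 25.5] 63.935633536285174
0 [-24.5  32.9] 63.80693956740842
10 [-28.5  24.4] 64.02667797590088
20 [-15.7  23.3] 63.08539249720565
30 [-14.8  24.3] 63.311486365581175
40 [-14.4  24. ] 62.18341844737948
50 None
```

View pics/wrist3.png

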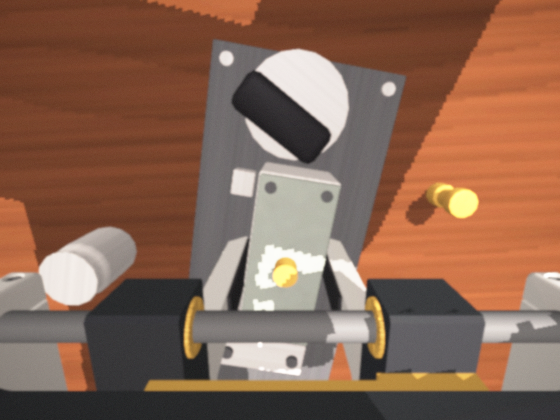

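View pics/s3c.png

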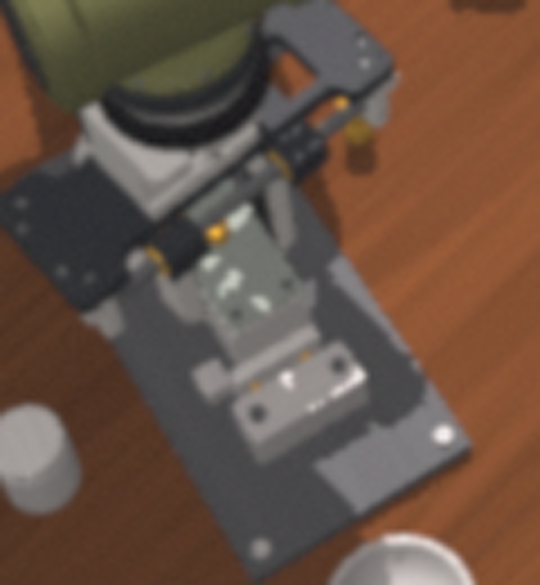

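Run:
```python
from h import *
th=np.radians(-12.7); R=np.array([[np.cos(th),-np.sin(th)],[np.sin(th),np.cos(th)]])
for n in ["wrist3","scene3"]:
    c=np.load(n+".npy",allow_pickle=True).item(); W=world(c)
    L=(W[...,:2]-[.5876,-.1283])@R*1000; z=W[...,2]*1000; x,y=L[...,0],L[...,1]
    b=(abs(z-63.5)<2.5)&(abs(y-3)<15)&(abs(x)<75); print(n,np.percentile(x[b],[0,.5,99.5,100]))
    p=(abs(z-35)<1.2)&(abs(x-50)<9)&(abs(y)<22); print("pad",p.sum(),np.percentile(x[p],[0,2,50]) if p.sum()>3 else '')
    f=(z>38)&(z<60)&(abs(y-3)<15)&(abs(x-45)<10); print("face",f.sum(),np.median(x[f]) if f.sum() else '')
```

```text
wrist3 [-53.98351531 -53.20412802  21.45504545  39.9628616 ]
pad 0 
face 0 
scene3 [-27.88907731 -27.35615579  41.52124448  42.58964092]
pad 38 [41.31058639 41.56115412 48.47072648]
face 66 41.12358800620699
```

```bash
python3 -m jog '1 0 -5 0 0 0 0.8;1 0 -8 0 0 0 0.8;1 0 -9 0 0 0 0.8;1 0 -9.5 0 0 0 0.8;1 0 -9.5 0 0 0 0.8'
python3 -m jog '0 0 0 0 0 0 0.3;0 0 0 0 0 0 0.2;0 0 0 0 0 0 0.2;0 0 0 0 0 0 0.2;0 0 0 0 0 0 0.2;0 0 0 0 0 -5 0.2;0 0 0 0 0 -9.8 0.2;0 0 0 0 0 -9.8 0.2;0 0 0 0 0 -9.8 0.2'
python3 - <<'E'
from h import *
th=np.radians(-12.7); R=np.array([[np.cos(th),-np.sin(th)],[np.sin(th),np.cos(th)]])
o=get_obs(); p=o["ee_pos"]; print(((p[:2]-[.5876,-.1283])@R*1000).round(1),p,o["force"])
for n in ["wrist","scene"]:
    c=camera(n); save(c,n+"4"); np.save(n+"4.npy",c,allow_pickle=True); W=world(c)
    L=(W[...,:2]-[.5876,-.1283])@R*1000; z=W[...,2]*1000; x,y=L[...,0],L[...,1]
    b=(abs(z-54)<3)&(abs(x)<60)&(abs(y)<30)
    print(n,"x",np.percentile(x[b&(abs(y-3)<14)],[.5,99.5]))
    for xx in range(-50,51,10):
        s=b&(abs(x-xx)<2); print(xx,np.percentile(y[s],[1,99]).round(1) if s.sum()>5 else None,np.median(z[s]) if s.sum() else '')
E
```

```text
time_s: 6.12
ee_pos: [0.5881, -0.1238, 0.0201]
eef_rot: [-1.571, -0.003, -0.05]
force: [-1.0, -0.0, -2.6]
grip_width: 0.0446
time_s: 6.87
ee_pos: [0.5881, -0.1239, 0.0202]
eef_rot: [-1.571, -0.003, -0.218]
force: [-0.0, -0.3, -0.1]
grip_width: 0.0749
[-0.5  4.4] [ 0.58812756 -0.12386577  0.02019471] [-0.00482751 -0.31407994 -0.09989674]
wrist x [-52.2067001   21.44169134]
-50 [-15.7  23.2] 54.1298606746703
-40 [-15.7  23.6] 54.04858565552484
-30 [-15.6  23.4] 54.063704919457784
-20 [-15.3  23.8] 54.050344170879775
-10 [-15.2  24.2] 54.07804431742661
0 [-15.  24.] 54.115868204740835
10 [-14.7  24.4] 54.03377157942147
20 [-14.8  24.3] 54.024799356283566
30 None 
40 None 
50 None 
scene x [-28.95013358  42.60831836]
-50 None 
-40 None 
-30 [-15.2  22. ] 53.03350134263633
-20 None 55.6199882826444
-10 [-15.3  21.8] 53.30662960660277
0 [-15.6  23.5] 53.751634923139065
10 [-15.6  23.8] 53.82412189702991
20 [-14.7  23.2] 54.41211740675848
30 [-14.4  23.4] 53.94266891181865
40 [-13.8  23.6] 53.675821320959415
50 None
```

View pics/wrist4.png

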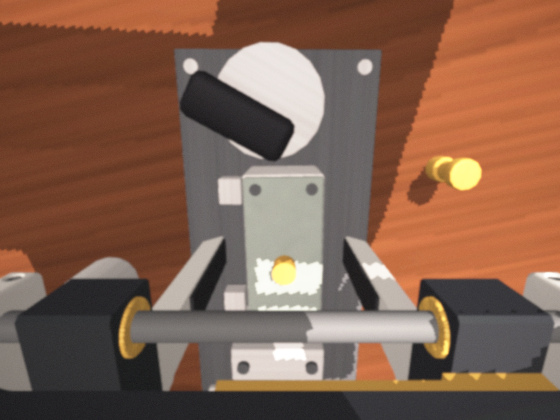

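```bash
python3 -m jog '-4.4 1 -3 0 0 0 0.2;-4.4 1 -5 0 0 0 0.2;-4.4 1 -5 0 0 -0.2 0.8;-4.4 1 -5 0 0 -0.2 0.8;-4.4 1 -5 0 0 -0.2 0.8;-4.4 1 -5 0 0 -0.2 0.8;-4.4 1 -5 0 0 -0.2 0.8' 8
python3 -m jog '-0.4 -2 0 0 0 0 0.8;-0.7 -3 0 0 0 0 0.8;-0.7 -3 0 0 0 0 0.8'
python3 -m jog '-0.2 -1 0 0 0 0 0.8;-0.2 -1 0 0 0 0 0.8'
```

```text
time_s: 7.55
ee_pos: [0.5838, -0.1228, 0.0152]
eef_rot: [-1.571, -0.003, -0.222]
force: [0.2, 0.2, -0.1]
grip_width: 0.0453
time_s: 7.8
ee_pos: [0.583, -0.1261, 0.0152]
eef_rot: [-1.571, -0.003, -0.222]
force: [-0.6, -1.2, 0.6]
grip_width: 0.042
time_s: 7.97
ee_pos: [0.5828, -0.1273, 0.0152]
eef_rot: [-1.571, -0.003, -0.222]
force: [0.4, -0.8, -0.3]
grip_width: 0.0419
```

```bash
python3 -m jog '-0.2 -0.8 0 0 0 0 0.8;-0.2 -0.8 0 0 0 0 0.8'
python3 -m jog '-0.2 -0.8 0 0 0 0 0.8;-0.2 -0.8 0 0 0 0 0.8'
python3 -m jog '-0.1 -0.6 0 0 0 0 0.8;-0.1 -0.6 0 0 0 0 0.8'
```

```text
time_s: 8.13
ee_pos: [0.5828, -0.128, 0.0153]
eef_rot: [-1.571, -0.004, -0.222]
force: [2.3, 2.6, -0.9]
grip_width: 0.0424
time_s: 8.3
ee_pos: [0.5829, -0.1281, 0.0153]
eef_rot: [-1.569, -0.004, -0.222]
force: [3.7, 6.8, -1.5]
grip_width: 0.0421
time_s: 8.47
ee_pos: [0.5829, -0.1281, 0.0154]
eef_rot: [-1.569, -0.004, -0.222]
force: [2.3, 5.6, 0.5]
grip_width: 0.0419
```

```bash
python3 -m jog '0 0.5 0 0 0 0 0.2;0 0.5 0 0 0 0 0.2;0 0.5 0 0 0 0 0.2;0 0 0 0 0 0 0.2;0 0 20 0 0 0 0.2;0 0 60 0 0 0 0.2;0 0 100 0 0 0 0.2;0 0 130 0 0 0 0.2;0 0 130 0 0 0 0.2;0 0 130 0 0 0 0.2'
python3 - <<'E'
from h import *
th=np.radians(-12.7); R=np.array([[np.cos(th),-np.sin(th)],[np.sin(th),np.cos(th)]])
o=get_obs(); p=o["ee_pos"]; print(((p[:2]-[.5876,-.1283])@R*1000).round(1),p,o["force"])
for n in ["wrist","scene"]:
    c=camera(n); save(c,n+"5"); np.save(n+"5.npy",c,allow_pickle=True); W=world(c)
    L=(W[...,:2]-[.5876,-.1283])@R*1000; z=W[...,2]*1000; x,y=L[...,0],L[...,1]
    b=(abs(z-54)<3)&(abs(x)<60)&(abs(y)<30)
    print(n,"x",np.percentile(x[b&(abs(y-3)<14)],[.5,99.5]))
    for xx in range(-50,51,10):
        s=b&(abs(x-xx)<2); print(xx,np.percentile(y[s],[1,99]).round(1) if s.sum()>5 else None,np.median(z[s]) if s.sum() else '')
    k=(abs(z-108)<4)&(abs(x+77)<30)&(abs(y+9)<30)
    if k.sum()>10: print("bar",cv2.minAreaRect((W[k][:,:2]*1000).astype(np.float32)))
    p=(abs(z-35)<1.2)&(abs(x-50)<9)&(abs(y)<22); print("pad",p.sum(),np.percentile(x[p],[0,2,50,98]) if p.sum()>3 else '')
E
```

```text
time_s: 9.3
ee_pos: [0.5835, -0.1284, 0.1469]
eef_rot: [-1.569, -0.007, -0.222]
force: [0.3, -0.0, -0.8]
grip_width: 0.0756
[-4. -1.] [ 0.58347532 -0.12843439  0.14686828] [ 0.33195673 -0.0371447  -0.75978952]
wrist x [-52.14099307  40.28759878]
-50 [-20.1  18.8] 54.18189382736598
-40 [-20.3  19. ] 54.13572849516288
-30 [-20.6  19.2] 54.04056438725061
-20 [-19.7  18.7] 54.16547267073782
-10 [-19.8  18.7] 54.11857635013908
0 [-20.1  18.9] 54.13460915444938
10 [-20.2  19. ] 54.06192647063821
20 [-20.4  19.2] 54.06443348278038
30 [-19.5  19.4] 54.067352525140095
40 [-19.7  18.6] 54.0645611640784
50 None 
bar ((509.3583068847656, -120.59236145019531), (33.99429702758789, 14.010354995727539), 49.5419921875)
pad 115 [44.84536851 49.27591202 50.96149757 52.43580997]
scene x [-51.99808895  41.48214466]
-50 [-20.5  17.9] 54.132842345572875
-40 [-19.5  17.1] 53.93011779755226
-30 [-20.3  18.2] 53.9630514901683
-20 [-20.2  16.6] 54.49353969297537
-10 [-18.3  17.5] 53.22600225825677
0 [-20.4  17.8] 54.42452869567428
10 [-20.4  18.1] 54.222705532774256
20 [-19.6  18.1] 53.916124651506536
30 [-19.6  18.7] 53.69728819190397
40 [-20.7  17.7] 54.0221250835998
50 None 
bar ((511.0585632324219, -117.08636474609375), (27.674543380737305, 13.29518985748291), 39.210472106933594)
pad 46 [41.03882415 41.30372108 48.19075217 53.14842368]
```

View pics/wrist5.png

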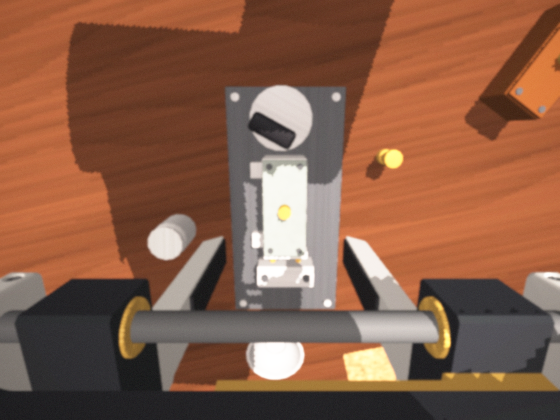

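Run:
```python
from h import *
th=np.radians(-12.7); R=np.array([[np.cos(th),-np.sin(th)],[np.sin(th),np.cos(th)]])
for n in ["wrist2","wrist3","wrist4","wrist5"]:
    c=np.load(n+".npy",allow_pickle=True).item(); W=world(c)
    L=(W[...,:2]-[.5876,-.1283])@R*1000; z=W[...,2]*1000; x,y=L[...,0],L[...,1]
    k=(abs(z-109)<2)&(abs(x+77)<30)&(abs(y+9)<30)
    P=(W[k][:,:2]*1000).astype(np.float32); d=P-P.mean(0); u=np.linalg.svd(d,full_matrices=False)[2][0]
    print(n,"bar",k.sum(),cv2.minAreaRect(P),np.degrees(np.arctan2(u[1],u[0]))%180,P.mean(0))
    d=(abs(z-30)<1.5)&(abs(x+77)<50)&(abs(y+9)<45)
    cc,r=cv2.minEnclosingCircle(np.stack([x[d],y[d]],1).astype(np.float32)); print("disc",np.round(cc,1),r)
```

```text
wrist2 bar 1328 ((518.168701171875, -115.51823425292969), (53.8938102722168, 21.252487182617188), 30.03854751586914) 45.04467 [ 510.0048  -120.19391]
disc [-88.6  -3.8] 29.802946090698242
wrist3 bar 4256 ((509.333984375, -120.83509063720703), (33.34593963623047, 13.807243347167969), 49.013309478759766) 49.30561 [ 509.0982   -120.988304]
disc [-83.3   0.6] 36.62959671020508
wrist4 bar 5144 ((509.39068603515625, -120.70140838623047), (33.39567184448242, 13.763078689575195), 49.123687744140625) 49.134987 [ 509.1933   -120.754814]
disc [-83.3   0.8] 36.855167388916016
wrist5 bar 886 ((509.464599609375, -120.40115356445312), (33.5421142578125, 13.594696044921875), 49.21151351928711) 49.268036 [ 509.3418   -120.542015]
disc [-82.9  -0.7] 36.12884521484375
```

```bash
python3 -m jog '-20 2 0 0 0 -7 0.3;-40 4 0 0 0 -14 0.3;-60 6 0 0 0 -21 0.3;-74 8 0 0 0 -28 0.3;-74 8 0 0 0 -35 0.3;-74 8 0 0 0 -42 0.3;-74 8 0 0 0 -49 0.3;-74 8 0 0 0 -56 0.3;-74 8 0 0 0 -60 0.3;-74 8 0 0 0 -60 0.3'
python3 -m jog '0 0 0 0 0 -7 0.3;0 0 0 0 0 -14 0.3;0 0 0 0 0 -21 0.3;0 0 0 0 0 -28 0.3;0 0 0 0 0 -35 0.3;0 0 0 0 0 -42 0.3;0 0 0 0 0 -49 0.3;0 0 0 0 0 -56 0.3;0 0 0 0 0 -58 0.3;0 0 0 0 0 -58 0.3'
python3 -c "
from h import *
o=get_obs();print(o['ee_pos'],np.degrees(o['eef_rot']),o['qpos'],o['force'],o['moment'])
c=camera('wrist');save(c,'w6')
W=world(c);k=(abs(W[...,2]-.109)<.003)&(abs(W[...,0]-.509)<.03)&(abs(W[...,1]+.12)<.03);P=(W[k][:,:2]*1000).astype(np.float32)
print(k.sum(),cv2.minAreaRect(P) if k.sum()>5 else '')"
```

```text
time_s: 10.23
ee_pos: [0.5077, -0.1199, 0.1426]
eef_rot: [-1.571, -0.001, -1.273]
force: [0.2, 0.8, 0.2]
grip_width: 0.066
time_s: 11.07
ee_pos: [0.5073, -0.1198, 0.1415]
eef_rot: [-1.573, -0.002, -2.284]
force: [-0.3, -0.3, 0.1]
grip_width: 0.0658
[ 0.50729281 -0.11982524  0.14146799] [-9.01024800e+01 -9.06331945e-02 -1.30866171e+02] [-3.01844835e-01  3.00610300e-01  1.67609786e+00 -7.98787293e-04
  1.16715656e+00  4.11720385e-01] [-0.28601451 -0.33724684  0.10414775] [-0.06117044  0.07823375 -0.01608908]
758 ((509.8704833984375, -120.89846801757812), (33.305450439453125, 13.635029792785645), 48.863868713378906)
```

View pics/w6.png

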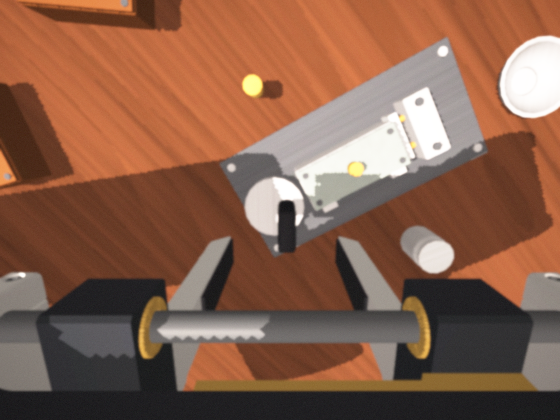

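The bar (287,227) lies centred between and parallel to the open fingers. I lower and grip.

```bash
python3 -m jog '2 -1 -20 0 0 0 0.3;2.3 -0.9 -50 0 0 0 0.3;2.3 -0.9 -69 0 0 0 0.3;2.3 -0.9 -69 0 0 0 0.3;2.3 -0.9 -69 0 0 0 0.3;2.3 -0.9 -69 0 0 0 0.3;2.3 -0.9 -69 0 0 0 1;2.3 -0.9 -69 0 0 0 1;2.3 -0.9 -69 0 0 0 1;2.3 -0.9 -69 0 0 0 1' 50
python3 -m jog '0 0 0 0 0 0 1;0 0 0 0 0 0 1;0 0 0 0 0 0 1;0 0 0 0 0 0 1'; python3 -c "
from h import *
o=get_obs();print(o['ee_pos'],o['force'],o['moment'])"
```

```text
time_s: 11.95
ee_pos: [0.5099, -0.1208, 0.0732]
eef_rot: [-1.572, -0.001, -2.281]
force: [0.4, -0.5, -0.2]
grip_width: 0.0426
time_s: 12.28
ee_pos: [0.5099, -0.1208, 0.0732]
eef_rot: [-1.572, -0.001, -2.281]
force: [-0.2, 0.4, -0.1]
grip_width: 0.0159
[ 0.5098515  -0.12079195  0.07319091] [-0.20776267  0.41962073 -0.11217237] [-0.05581079  0.10158795  0.01672366]
```

```bash
python3 -m jog '0 0 0 0 0 0 1;0 0 0 0 0 -5 1;0 0 0 0 0 -10 1;0 0 0 0 0 -15 1;0 0 0 0 0 -20 1;0 0 0 0 0 -25 1;0 0 0 0 0 -30 1;0 0 0 0 0 -30 1;0 0 0 0 0 -30 1'; python3 -c "
from h import *
o=get_obs();print(o['ee_pos'],o['force'],o['moment'],o['eef_rot'],o['grip_width'])
c=camera('scene');save(c,'s7');im=c['img'][210:360,170:310,::-1];cv2.imwrite('pics/s7c.png',cv2.resize(im,None,fx=4,fy=4,interpolation=cv2.INTER_CUBIC))"
```

```text
time_s: 13.03
ee_pos: [0.5094, -0.1205, 0.0732]
eef_rot: [-1.573, -0.002, -2.806]
force: [-4.7, 2.2, 3.5]
grip_width: 0.0137
[ 0.50939877 -0.12049508  0.07315125] [-4.73099161  2.23532431  3.52185831] [ 0.30165714  0.83428581 -0.05790925] [-1.57253476e+00 -2.06891854e-03 -2.80569357e+00] 0.013716886632920436
```

View pics/s7c.png

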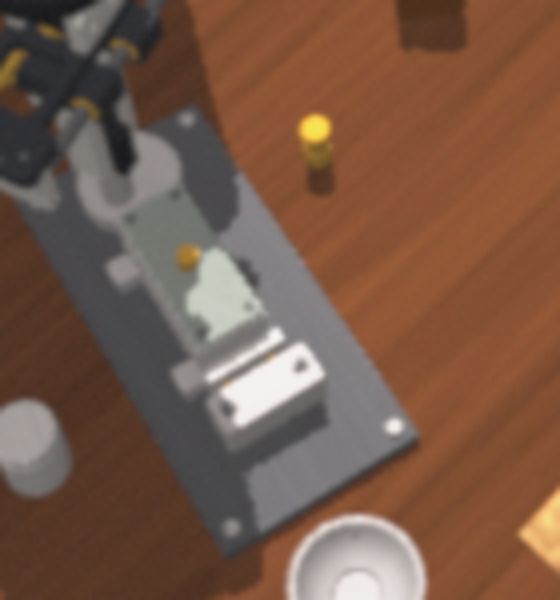

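```bash
cat > r.py <<'E'
from h import *
o=get_obs(); y=np.degrees(o['eef_rot'][2]); y=y-360 if y>0 else y
print('cam',round(77.3-(y+180),2),'reach',round(30-12*np.cos(np.radians(77.3-y-180)),2),'F',o['force'].round(1),'M',o['moment'].round(3),o['qpos'][5].round(2),o['grip_width'].round(4), o['tau'][5].round(3))
E
python3 -m jog '0 0 0 0 0 -2 1;0 0 0 0 0 -4 1;0 0 0 0 0 -4 1' >/dev/null; python3 r.py
python3 -m jog '0 0 0 0 0 -2 1;0 0 0 0 0 -4 1;0 0 0 0 0 -4 1' >/dev/null; python3 r.py
python3 -m jog '0 0 0 0 0 -1 1;0 0 0 0 0 -3 1;0 0 0 0 0 -3 1'>/dev/null; python3 r.py
```

```text
Traceback (most recent call last):
  File "r.py", line 3, in <module>
    print('cam',round(77.3-(y+180),2),'reach',round(30-12*np.cos(np.radians(77.3-y-180)),2),'F',o['force'].round(1),'M',o['moment'].round(3),o['qpos'][5].round(2),o['grip_width'].round(4), o['tau'][5].round(3))
                                                                                                                                                                   ^^^^^^^^^^^^^^^^^^^^^
AttributeError: 'float' object has no attribute 'round'
Traceback (most recent call last):
  File "r.py", line 3, in <module>
    print('cam',round(77.3-(y+180),2),'reach',round(30-12*np.cos(np.radians(77.3-y-180)),2),'F',o['force'].round(1),'M',o['moment'].round(3),o['qpos'][5].round(2),o['grip_width'].round(4), o['tau'][5].round(3))
                                                                                                                                                                   ^^^^^^^^^^^^^^^^^^^^^
AttributeError: 'float' object has no attribute 'round'
Traceback (most recent call last):
  File "r.py", line 3, in <module>
    print('cam',round(77.3-(y+180),2),'reach',round(30-12*np.cos(np.radians(77.3-y-180)),2),'F',o['force'].round(1),'M',o['moment'].round(3),o['qpos'][5].round(2),o['grip_width'].round(4), o['tau'][5].round(3))
                                                                                                                                                                   ^^^^^^^^^^^^^^^^^^^^^
AttributeError: 'float' object has no attribute 'round'
```

```bash
sed -i "s/o\['grip_width'\].round(4)/round(o['grip_width'],4)/" r.py; python3 r.py
python3 -c "
from h import *
c=camera('scene');W=world(c);np.save('s8.npy',c,allow_pickle=True)
th=np.radians(-12.7); R=np.array([[np.cos(th),-np.sin(th)],[np.sin(th),np.cos(th)]])
L=(W[...,:2]-[.5876,-.1283])@R*1000; z=W[...,2]*1000; x,y=L[...,0],L[...,1]
b=(abs(z-54)<2)&(abs(x)<60)&(abs(y)<15);print('box',np.percentile(x[b],[.5,99.5]))
p=(abs(z-35)<1.5)&(abs(x-50)<9)&(abs(y)<22);print('pad',np.percentile(x[p],[2,50,98]))
im=c['img'][270:320,190:260,::-1];cv2.imwrite('pics/s8c.png',cv2.resize(im,None,fx=10,fy=10,interpolation=cv2.INTER_CUBIC))"
```

```text
cam 69.18 reach 25.73 F [-0.7 -0.3  0.4] M [-0.21   0.101 -0.017] 1.13 0.0138 0.71
box [-50.83213238  42.05640932]
pad [43.00123637 48.60520963 52.74281315]
```

View pics/s8c.png

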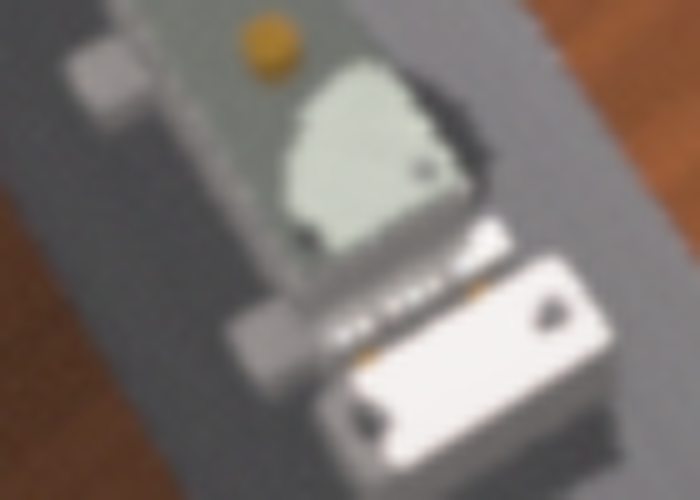

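```bash
for i in 1; do :; done
python3 -m jog '0 0 0 0 0 -1 1;0 0 0 0 0 -2 1' >/dev/null; python3 r.py
python3 -m jog '0 0 0 0 0 -1 1;0 0 0 0 0 -2 1' >/dev/null; python3 r.py
python3 -m jog '0 0 0 0 0 -1 1;0 0 0 0 0 -2 1' >/dev/null; python3 r.py
python3 -m jog '0 0 0 0 0 0 1;0 0 0 0 0 0 1' >/dev/null; python3 r.py
```

```text
cam 71.11 reach 26.11 F [-0.4  0.4  0.4] M [-0.233  0.207  0.157] 1.16 0.0135 -0.465
cam 73.19 reach 26.53 F [-0.3 -0.1  1.4] M [-0.287  0.155  0.129] 1.2 0.0132 -0.306
cam 75.3 reach 26.95 F [-1.5 -0.9  0.5] M [-0.293  0.109  0.169] 1.23 0.014 -0.276
cam 75.3 reach 26.95 F [-0.8 -0.2  1. ] M [-0.171  0.19   0.045] 1.23 0.0139 0.213
```

```bash
python3 -m jog '0 0 0 0 0 -1 1;0 0 0 0 0 -2 1' >/dev/null; python3 r.py
python3 -m jog '0 0 0 0 0 -1 1;0 0 0 0 0 -2 1' >/dev/null; python3 r.py
python3 -m jog '0 0 0 0 0 -1 1;0 0 0 0 0 -2 1' >/dev/null; python3 r.py
python3 -c "
from h import *
c=camera('scene');W=world(c);np.save('s9.npy',c,allow_pickle=True)
th=np.radians(-12.7); R=np.array([[np.cos(th),-np.sin(th)],[np.sin(th),np.cos(th)]])
L=(W[...,:2]-[.5876,-.1283])@R*1000; z=W[...,2]*1000; x,y=L[...,0],L[...,1]
b=(abs(z-54)<2)&(abs(x)<60)&(abs(y)<15);print('box',np.percentile(x[b],[.5,99.5]))
p=(abs(z-35)<1.5)&(abs(x-50)<9)&(abs(y)<22);print('pad',np.percentile(x[p],[2,50,98]))
im=c['img'][270:320,190:260,::-1];cv2.imwrite('pics/s9c.png',cv2.resize(im,None,fx=10,fy=10,interpolation=cv2.INTER_CUBIC))"
```

```text
cam 77.39 reach 27.38 F [-1.   0.1  1. ] M [-0.224  0.231  0.184] 1.27 0.0139 -0.391
cam 79.49 reach 27.81 F [-0.9  0.7  1.3] M [-0.25   0.182  0.212] 1.31 0.0136 -0.166
cam 81.6 reach 28.25 F [-0.8 -0.4  1. ] M [-0.222  0.179  0.356] 1.34 0.0135 -0.086
box [-48.75649012  45.19644563]
pad [45.06892132 49.68257692 54.01551882]
```

View pics/s9c.png

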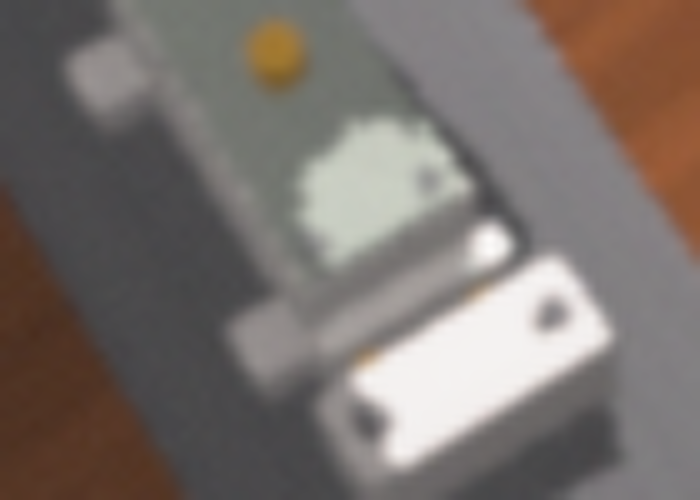

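```bash
python3 -m jog '0 0 0 0 0 -0.5 1;0 0 0 0 0 -1 1' >/dev/null; python3 r.py
python3 -m jog '0 0 0 0 0 -0.5 1;0 0 0 0 0 -1 1' >/dev/null; python3 r.py
python3 -c "
from h import *
th=np.radians(-12.7); R=np.array([[np.cos(th),-np.sin(th)],[np.sin(th),np.cos(th)]])
c=camera('scene');np.save('s10.npy',c,allow_pickle=True)
for n in ['scene0','scene5','s8','s9','s10']:
    c=np.load(n+'.npy',allow_pickle=True).item();W=world(c)
    L=(W[...,:2]-[.5876,-.1283])@R*1000; z=W[...,2]*1000; x,y=L[...,0],L[...,1]
    b=(abs(z-54)<2)&(abs(x)<60)&(abs(y)<15)
    # lid jack
    j=(z>60)&(z<66)&(abs(x)<20)&(abs(y)<15)
    p=(abs(z-35)<.8)&(abs(x-50)<9)&(abs(y)<22)
    print(n,'box',np.percentile(x[b],[.5,99.5]).round(1) if b.sum() else '','jack',j.sum(),x[j].mean().round(2),'pad',p.sum(),np.percentile(x[p],[2,50,90,98]).round(2), 'ymean',y[p].mean().round(1))
"
```

```text
cam 82.7 reach 28.48 F [-0.7 -0.7  0.5] M [-0.233  0.183  0.396] 1.36 0.014 0.178
cam 83.75 reach 28.69 F [-0.6  0.2 -0.1] M [-0.145  0.211  0.407] 1.38 0.0138 0.206
scene0 box  jack 0 nan pad 23 [45.09 49.05 52.26 53.08] ymean 1.2
scene5 box [-52.4  41.4] jack 25 -5.01 pad 34 [41.23 48.21 52.26 53.24] ymean 3.4
s8 box [-50.8  42.1] jack 24 -4.54 pad 34 [43.11 48.01 51.71 52.87] ymean -0.0
s9 box [-48.8  45.2] jack 24 -2.05 pad 30 [44.95 48.86 53.65 53.82] ymean -1.1
s10 box [-48.3  44.8] jack 26 -1.68 pad 31 [44.63 49.82 53.42 54.26] ymean -1.1<string>:12: RuntimeWarning: Mean of empty slice.
  ret = ret.dtype.type(ret / rcount)
```

```bash
python3 -m jog '0 0 0 0 0 -0.5 1;0 0 0 0 0 -1 1' >/dev/null; python3 r.py
python3 -m jog '0 0 0 0 0 -0.5 1;0 0 0 0 0 -0.8 1' >/dev/null; python3 r.py
python3 -c "
from h import *
th=np.radians(-12.7); R=np.array([[np.cos(th),-np.sin(th)],[np.sin(th),np.cos(th)]])
c=camera('scene');np.save('s11.npy',c,allow_pickle=True)
# pad/block gap profile: sample image along nest x at z=25+10 between pad and block
G={}
for n in ['scene5','s7','s8','s9','s10','s11']:
    try:c=np.load(n+'.npy',allow_pickle=True).item()
    except: continue
    W=world(c); L=(W[...,:2]-[.5876,-.1283])@R*1000; z=W[...,2]*1000; x,y=L[...,0],L[...,1]
    p=(abs(z-35)<1)&(x>48)&(x<57)&(abs(y)<22)
    # dark/low-depth gap location: per line mean
    print(n,p.sum(),x[p].mean().round(2),np.percentile(x[p],[75,95]).round(2))
    im=c['img'][280:315,200:245,::-1]; G[n]=cv2.resize(im,None,fx=8,fy=8,interpolation=cv2.INTER_NEAREST)
cv2.imwrite('pics/pads.png',np.hstack([G['s8'],G['s11']]))"
```

```text
cam 84.83 reach 28.92 F [-1.2 -0.5  0.5] M [-0.208  0.271  0.461] 1.4 0.0136 0.204
cam 85.68 reach 29.1 F [-1.   0.6  0.3] M [-0.214  0.206  0.486] 1.41 0.0138 0.438
scene5 20 50.75 [51.88 53.13]
s8 19 50.57 [51.62 52.78]
s9 22 51.25 [52.81 53.81]
s10 27 51.31 [52.96 53.77]
s11 33 51.5 [53.46 54.95]
```

View pics/pads.png

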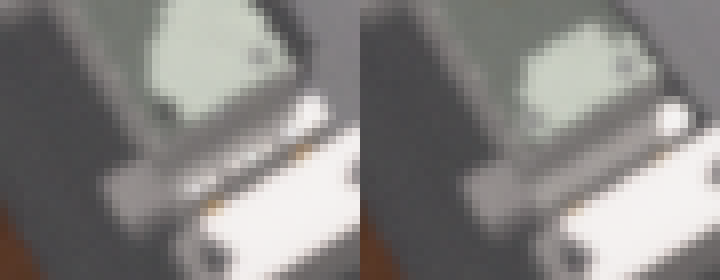

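```bash
python3 -m jog '0 0 0 0 0 0 1;0 0 0 0 0 0 0.3;0 0 0 0 0 0 0.3;0 0 0 0 0 0 0.3;0 0 0 0 0 0 0.3;0 0 0 0 0 0 0.3;0 0 20 0 0 0 0.3;0 0 50 0 0 0 0.3;0 0 80 0 0 0 0.3;0 0 80 0 0 0 0.3'
python3 r.py
python3 -m jog '-30 0 30 0 0 0 0.3;-60 0 60 0 0 0 0.3;-90 20 80 0 0 0 0.3;-110 50 80 0 0 0 0.3;-130 90 80 0 0 0 0.3;-130 130 80 0 0 0 0.3;-130 160 80 0 0 0 0.3;-130 160 80 0 0 0 0.3;-130 160 80 0 0 0 0.3'
python3 - <<'E'
from h import *
th=np.radians(-12.7); R=np.array([[np.cos(th),-np.sin(th)],[np.sin(th),np.cos(th)]])
for n in ["top","scene"]:
    c=camera(n); save(c,n+"12"); W=world(c)
    L=(W[...,:2]-[.5876,-.1283])@R*1000; z=W[...,2]*1000; x,y=L[...,0],L[...,1]
    k=(abs(z-109)<4)&(abs(x+77)<30)&(abs(y+9)<30)
    if k.sum()>5: print(n,"bar",cv2.minAreaRect(np.c_[x[k],y[k]].astype(np.float32)))
    b=(abs(z-54)<2)&(abs(x)<60)&(abs(y)<30)
    print("box",cv2.minAreaRect(np.c_[x[b],y[b]].astype(np.float32)),np.median(z[b]))
    p=(abs(z-35)<1)&(x>46)&(x<57)&(abs(y)<22); print(np.percentile(x[p],[5,50,75,95]).round(2))
    d=(abs(z-30)<1.5)&(abs(x+77)<50)&(abs(y+9)<50)
    cc,r=cv2.minEnclosingCircle(np.stack([x[d],y[d]],1).astype(np.float32)); print("disc",np.round(cc,1),r)
    im=c["img"][(220 if n=="scene" else 140):,(160 if n=="scene" else 320):][:140,:140,::-1]; cv2.imwrite(f"pics/f{n}.png",cv2.resize(im,None,fx=4.2,fy=4.2,interpolation=cv2.INTER_CUBIC))
E
```

```text
time_s: 16.7
ee_pos: [0.5113, -0.1212, 0.1586]
eef_rot: [-1.571, 0.005, 2.995]
force: [0.2, -0.3, 0.5]
grip_width: 0.0655
cam 85.68 reach 29.1 F [ 0.2 -0.3  0.5] M [ 0.033  0.14  -0.033] 1.41 0.0655 -0.001
time_s: 17.45
ee_pos: [0.3812, 0.0399, 0.2386]
eef_rot: [-1.571, 0.006, 2.998]
force: [0.4, -0.7, -0.1]
grip_width: 0.0661
top bar ((-77.68184661865234, -8.236751556396484), (32.132118225097656, 14.234838485717773), 5.774114608764648)
box ((-0.5959396362304688, 1.2403755187988281), (92.7706069946289, 40.32339859008789), 0.5850993394851685) 53.7647202520635
[50.27 52.03 53.48 53.97]
disc [-77.7   3.4] 30.4647159576416
scene bar ((-77.22015380859375, -9.501041412353516), (33.3902473449707, 13.599281311035156), 3.9945292472839355)
box ((-0.9106674194335938, -1.4000129699707031), (95.04112243652344, 41.232791900634766), 0.11014089733362198) 53.871321831530004
[46.19 50.46 52.42 54.41]
disc [-80.2   1.1] 29.73504066467285
```

View pics/fscene.png

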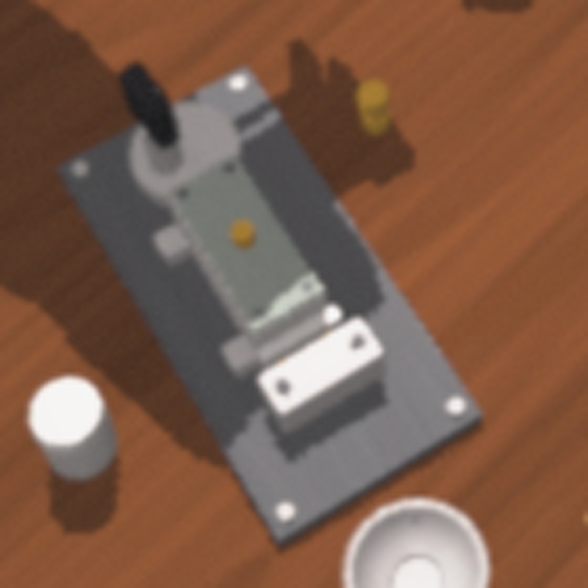

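View pics/ftop.png

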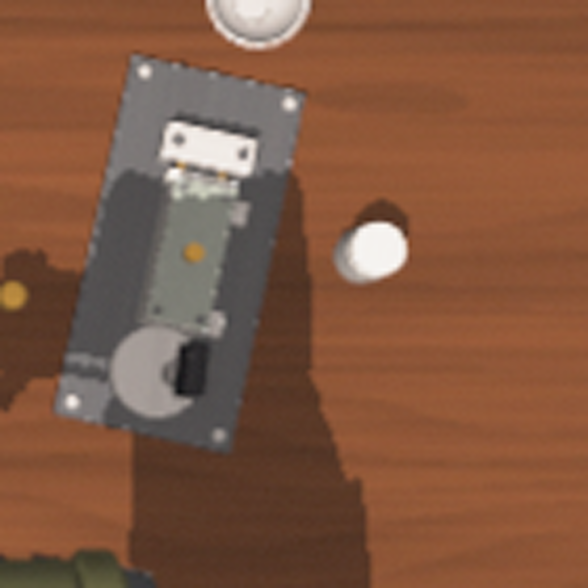

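```bash
python3 -c "
from station import *
print(hand_in())"
```

```text
the job is handed in; nothing more can be done
None
```

The grey-lidded filter box is clamped in the fixture, and the robot has let go and moved clear. I handed the job in at about 17.5 s, and no verdict was reported.

- **Placing:** The box turned about 10° in the jaws while being carried. I turned the tool to make up for it, set the box flat on the plate, gripped it again square and pushed it against both side posts. The wrist felt about 6 N when it touched them.
- **Clamping:** I turned the knob clockwise from about 28° to about 85°. The torque gave a push of roughly 11–13 N. The pad's shift in the pictures was rougher and lower for the same push: about 1.5–2 mm, or 7–10 N. Both are inside the 5.5–15.5 N window, but I had no direct force reading.
- **Last checks:** With the gripper off, the knob stayed at about 85°. The box lay flat, its top 54 mm above the bench, and square to the plate to within about half a degree. Its sideways position read 1.2 mm to one side in one camera and 1.4 mm to the other side in the other, so I took it as touching the posts. I did not handle any of the other things on the bench. In the last pictures, those next to the fixture (adapter, capacitor, dish) looked unmoved; I did not measure the rest.

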